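# Seat the microplate in the reader's tray and push the tray home

## Task

The white 96-well plate lies loose and crooked on the slid-out tray of the plate reader. Without picking it up, nudge it along the tray with your fingertips until it sits square in the tray's corner, against both the side fence and the back stop; then, with the plate still seated there, push the tray fully home into the reader by its front bar. Leave the bottle, the tube rack and the loose cap where they are.

Things in the scene. Friction and masses are not known exactly. Their poses are not given: they have to be found in the camera images.
- reader: Cream plate reader fixed on the bench, 280 (its x) x 200 (its y) x 112 mm tall; origin: centre of its underside, at bench level. The front faces its -x, turned to the robot's right (yaw 82 to 105 degrees). Front face at x -140 mm, upright to 72 mm high, then sloping back to x -95 mm at the top. The tray slides out of a slot in the front, 148 wide, 16 to 60 mm above the bench.
- tray (a joint): How far the dark grey tray is out, in m: 0 fully home, 0.165 fully out (starts at 0.155 or more). Slides along the reader's x, home to +x; 6 N moves it, it stays where left. Flat floor 38 mm above the bench. Bright metal back stop (inner end) and side fence (-y side, away from the robot) stand 8 mm above the floor, 6 mm thick; other long side open; front end level with the front bar's top.
- tray_corner (a point): Inside corner of the tray at floor level (38 mm above the bench), where the inner faces of back stop and side fence meet; moves with the tray, axes as the reader's. The floor extends from it 160 mm to -x (then the front bar) and 126 mm to +y. A seated plate touches both faces: its centre is then 63.9 mm to -x and 42.8 mm to +y of this point.
- tray_front (a point): Centre of the front face of the tray's cream front bar, where one pushes it home; 25 mm above the bench, axes as the reader's. The face looks to -x, is 132 mm wide and spans 12 to 38 mm above the bench; the bar is 36 mm thick. With the tray home the face stands 36 mm proud of the reader's front.
- plate: White 96-well plate, loose on the tray floor: 127.8 (its x) x 85.5 (its y) x 14.4 mm tall, about 90 g, smooth (slides easily); origin: centre of its underside. The lowest 8 mm is a skirt of full size; above it the plate is 2 mm smaller all round. Seated, its x lies along the reader's x; it starts turned up to 0.15 rad from that, clear of fence and stop.
- bottle: Bystander: clear laboratory bottle with a purple screw cap, 56 mm diameter, 107 mm tall, standing on the bench beyond the tray's fence; origin at the centre of its underside.
- rack: Bystander: orange tube rack, 110 (its x) x 68 x 46 mm (52 with the tube lids), on the bench some way in front of the tray's front bar; origin at the centre of its underside.
- cap: Bystander: loose purple screw cap, 47 mm diameter, 25 mm tall, lying on the bench beside the open long side of the tray; origin at the centre of its underside.
Not all that is in view belongs to the job. What is meant by the plate is not green, orange or red, and is the smaller of those in its own colour.

How it is judged (in metres and radians):
On the way, in this order (a step that is already met when the one before it is completed fails the run):
1. the plate sits square in the tray's corner, against fence and stop, with the tray still out (x of plate in the frame of tray_corner above -0.0674 m and y of plate in the frame of tray_corner below 0.0463 m and angle between the x axis of plate and the x axis of tray_corner, either way round below 0.035 rad and value of joint tray above 0.1 m), for 0.2 s.
2. the tray is fully home (value of joint tray below 0.004 m), for 0.2 s.
At the end, for the whole second after the job is handed in: The tray is home (within 4 mm) and the plate lies flat on it, at rest, square in its corner: within 3.5 mm of both the back stop and the side fence and turned less than 2 degrees (value of joint tray below 0.004 m and x of plate in the frame of tray_corner above -0.0674 m and y of plate in the frame of tray_corner below 0.0463 m and z of plate in the frame of tray_corner below 0.003 m and angle between the x axis of plate and the x axis of tray_corner, either way round below 0.035 rad and angle between plate's own z axis and vertical below 0.035 rad and linear speed of plate below 0.01 m/s); the robot touches nothing.
It fails at once if the plate is lifted off the tray or tipped up (z of plate in the frame of tray_corner above 0.008 m or angle between plate's own z axis and vertical above 0.15 rad).
It fails at once if the bottle, the tube rack or the cap is moved (distance of any of bottle, rack, cap from where it was at the start of the episode above 0.015 m).
It also fails if it takes over 64 s, if anything falls off the work surface, if the arm or the gripper's body presses on something with over 40 N, if the wrist force passes 120 N, or if a joint passes its speed limit or range.

## Robot

A 6-joint arm with a two-finger parallel gripper is mounted at the origin on the work surface. World frame = base frame: x ahead of the robot, y to its left, z up, the work surface at z = 0. Lengths are in m, angles in degrees, forces in N, time in s.
With the tool pointing down it reaches from about 0.375 to 0.9 m from the base axis. Payload 3.1 kg.
Tool frame: the origin (TCP) lies on the centre line of the jaws, within the pads' length; the fingertips stand 8 mm ahead of it and the grasp point (between the pads) lies 11 mm behind it; z points along the fingers, y is the direction in which the jaws open and shut (so a half turn about z gives the same grasp; the last joint's range is limited). The gripper opens to 87 mm and grips with 3 to 60 N. Pads are 19 mm wide; open, the fingers measure 117 mm over their backs; the gripper's body (75 mm by 190 mm) begins 51 mm behind the grasp point.
Start: joints at [-73.711, 30.224, 82.088, -0, 67.689, -10.227], TCP at [0.279, -0.559, 0.231] pointing down, gripper open.
Joint ranges: [-176.69, 176.69], [-43.24, 126.21], [12.49, 139.97], [-82, 262], [0, 151.66], [-163.58, 163.58]. Speed limits (degrees/s): [159.86, 159.86, 180, 180, 180, 180].

## Interface

Orientations are given as a 3x3 rotation matrix whose columns are the frame's x, y, z axes.
In Python, from rig import * gives the robot as it stands. The module is installed in compiled form; this text tells all that it offers.
- The arm moves only by the tool arm_command, never from a script. Its argument "commands" is a list of rows, each an object with "translation": the shift along the tool's x, y, z scaled (see below), a list of three; "dr": the turn, a rotation vector about the tool's x, y, z scaled (see below), a list of three; "jaw": the closure, from 0 (fully open) to 1 (shut). In form: [{"translation": [x, y, z], "dr": [ax, ay, az], "jaw": jaw}, ...]. A call has 1 to 12 rows; each row shifts and turns the commanded pose from where the row before left it, along the tool's axes as they then stand; what a row does not reach is not made up. The controller multiplies each number of a shift by 25 mm and each number of a turn by 6 degrees. A row lasts 1/12 s, in which the tool goes at most 41.7 mm and 7.16 degrees, less where a joint would pass 70% of its speed; a pose out of reach is approached as far as the arm can. A call with a number of a shift or a turn outside -1 to 1 is refused whole. A call with a gripper value outside its range is refused whole. The fingers move at their own pace and stop on an object; the grip force is fixed at half the most. Time passes only in rows, so rows that do not move let the fingers close. It gives the time, the measured TCP pose, the force and the opening at its end, in the units of the state.
- read_state(): the state, without advancing time (a new reading comes with each control period).
- capture(name): name is "scene" or "top" or "wrist"; returns (picture, depth): 400x640x3 uint8, red, green, blue; 400x640 float32, m along the optical axis (not along the pixel's ray), 0 where there is no reading.
- camera_model(name): a dict with "intrinsics" (3x3 intrinsics, pixels), "pose" (4x4, takes a point from camera to world coordinates); the wrist camera has in their place "mount" (4x4, takes a point from camera to tool coordinates, whose origin is the TCP and whose axes are the flange's). Camera axes: x right, y down, z forward; pixel columns grow to the right and rows downward; lengths in m; the calibration is good to about 2 mm. A picture is of the moment at which its call begins: read the wrist's pose just before it. camera_model takes no time and is no camera call.
- hand_in(): hands the job in, once; it reports no verdict.
The state is a dict: "time_s": time; "joint_positions": joint angles; "qvel": joint speeds; "tau": joint torques, N m; "position": TCP position; "tcp_rot": TCP orientation; "force": force on the tool from outside, world axes, zero at the start; "moment": the same for the moment, N m; "opening": opening from 0.0 (shut) to 1.0 (fully open).
Only numpy, scipy, OpenCV 4.12 (cv2) and the standard library are available. Lean on these libraries where they do the work, as an engineer would, in place of code of your own. Each camera call takes 0.05 s, during which the arm holds its last target.

## Working session

There is one attempt and no reset: what is moved stays moved. The work goes in short steps, Python scripts to look and compute and a tool call to move; the robot and the scene stay as the last step left them, time stands still between calls to the robot, and variables do not carry over. Pictures are saved under pics/ and viewed, and the job is handed in when it is done.

Besides the shell and the picture viewer there is one more tool, called after "Emit:" in YAML: its name, and indented under it one key for each argument. arm_command: Moves the arm, as the interface text tells. Its arguments: {"type":"object","properties":{"commands":{"type":"array"}},"required":["commands"]}

```bash
mkdir -p pics
python3 - <<'E'
from rig import *
import cv2, numpy as np
s=read_state(); print(s)
for n in ["scene","top"]:
    p,d=capture(n); cv2.imwrite(f"pics/{n}0.png",p[:,:,::-1]); np.savez(f"{n}0.npz",p=p,d=d)
    print(camera_model(n))
print(camera_model("wrist"))
E
```

```text
{'time_s': 0.0, 'joint_positions': array([-7.37110361e+01,  3.02768387e+01,  8.21561172e+01,  3.41347223e-04,
        6.76881005e+01, -1.02270059e+01]), 'qvel': array([ 0.03641607, -0.00848124, -0.13067023, -0.04043386,  0.01836001,
       -0.07151304]), 'tau': array([-1.69500527e-04, -4.40044606e+01, -1.76592457e+01,  6.33007963e-02,
        5.82660839e-02, -1.54763766e-04]), 'position': array([ 0.27885898, -0.55855226,  0.22959591]), 'tcp_rot': array([[ 8.94811084e-01,  4.46444598e-01, -5.87320002e-04],
       [ 4.46444822e-01, -8.94808863e-01,  2.02956525e-03],
       [ 3.80549301e-04, -2.07828346e-03, -9.99997768e-01]]), 'force': array([-0.17948596,  0.36880628, -0.56477438]), 'moment': array([-0.02543722,  0.00376219,  0.0248366 ]), 'opening': 0.9994230507541864}
{'intrinsics': array([[385.16601784,   0.        , 316.20500159],
       [  0.        , 385.16601784, 200.73546864],
       [  0.        ,   0.        ,   1.        ]]), 'pose': array([[-0.55138775,  0.6895503 , -0.46956568,  0.96240066],
       [ 0.83423946,  0.45844975, -0.30637942,  0.32603112],
       [ 0.00400825, 
[... 347 characters left out ...]
  [-0.99973218, -0.02282674, -0.00380783,  0.07097898],
       [ 0.00677217, -0.13122966, -0.99132886,  1.56697946],
       [ 0.        ,  0.        ,  0.        ,  1.        ]])}
{'intrinsics': array([[326.49600209,   0.        , 323.75161696],
       [  0.        , 326.49600209, 203.12174101],
       [  0.        ,   0.        ,   1.        ]]), 'mount': array([[ 7.61255582e-04, -9.55685804e-01, -2.94387611e-01,
         8.14882426e-02],
       [ 9.99999547e-01,  8.95547590e-04, -3.21368419e-04,
         1.40710693e-04],
       [ 5.70765351e-04, -2.94387233e-01,  9.55686053e-01,
        -1.55722561e-01],
       [ 0.00000000e+00,  0.00000000e+00,  0.00000000e+00,
         1.00000000e+00]])}
```

View pics/scene0.png

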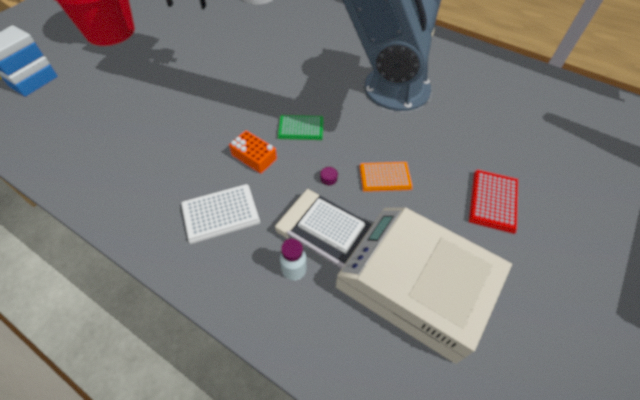

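View pics/top0.png

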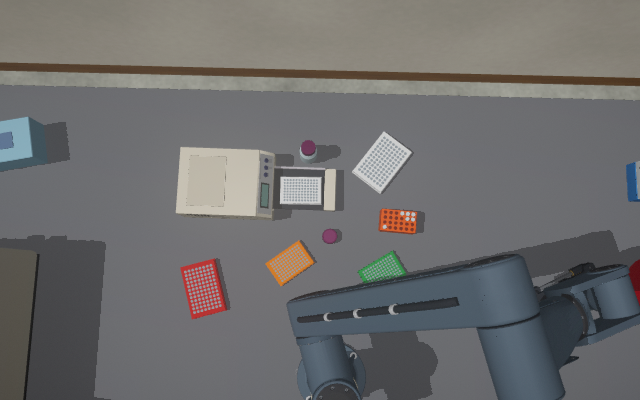

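The picture candidates for "plate" are, in the top view, small white on the tray (301,190), larger white on the bench (382,162), green (383,268), orange (290,263) and red (204,289). I choose the small white one on the tray at (301,190). Next I measure it and check it in a close crop.

```bash
cat > h.py <<'E'
import numpy as np, cv2
from rig import *
def ray(name,uv,z,cm=None,T=None):
    cm=cm or camera_model(name)
    K=cm["intrinsics"]; P=T if T is not None else cm["pose"]
    uv=np.atleast_2d(uv).astype(float)
    r=np.c_[(uv-K[[0,1],[2,2]])/[K[0,0],K[1,1]],np.ones(len(uv))]@P[:3,:3].T
    return P[:3,3]+r*((z-P[2,3])/r[:,2])[:,None]
def wristT():
    s=read_state(); T=np.eye(4); T[:3,:3]=s["tcp_rot"]; T[:3,3]=s["position"]
    return T@camera_model("wrist")["mount"]
def proj(name,p,T=None):
    cm=camera_model(name); P=T if T is not None else cm["pose"]; K=cm["intrinsics"]
    c=(np.atleast_2d(p)-P[:3,3])@P[:3,:3]; q=c@K.T; return q[:,:2]/q[:,2:]
E
python3 - <<'E'
from h import *
for n,uv,z in [("top",(301,190),.052),("top",(330,170),.038),("top",(336,190),.038),("top",(330,236),.025),("top",(308,148),.107),("top",(398,221),.046),("top",(275,150),.1),("top",(180,150),.1),("top",(178,215),.1),("top",(272,218),.1),("top",(325,209),.038),("top",(278,168),.046),("top",(325,168),.046)]:
    print(uv,ray(n,uv,z).round(3))
a=np.load("top0.npz")["p"]; b=np.load("scene0.npz")["p"]
c=cv2.resize(a[130:250,230:430],None,fx=4,fy=4,interpolation=cv2.INTER_CUBIC)
cv2.imwrite("pics/crop0.png",c[:,:,::-1])
c=cv2.resize(b[170:290,260:420],None,fx=5,fy=5,interpolation=cv2.INTER_CUBIC)
cv2.imwrite("pics/crop0s.png",c[:,:,::-1])
E
```

```text
(301, 190) [[0.563 0.105 0.052]]
(330, 170) [[0.631 0.016 0.038]]
(336, 190) [[ 0.568 -0.004  0.038]]
(330, 236) [[0.425 0.012 0.025]]
(308, 148) [[0.683 0.086 0.107]]
(398, 221) [[ 0.474 -0.196  0.046]]
(275, 150) [[0.676 0.186 0.1  ]]
(180, 150) [[0.669 0.472 0.1  ]]
(178, 215) [[0.472 0.467 0.1  ]]
(272, 218) [[0.469 0.188 0.1  ]]
(325, 209) [[0.507 0.029 0.038]]
(278, 168) [[0.632 0.179 0.046]]
(325, 168) [[0.635 0.032 0.046]]
```

View pics/crop0.png

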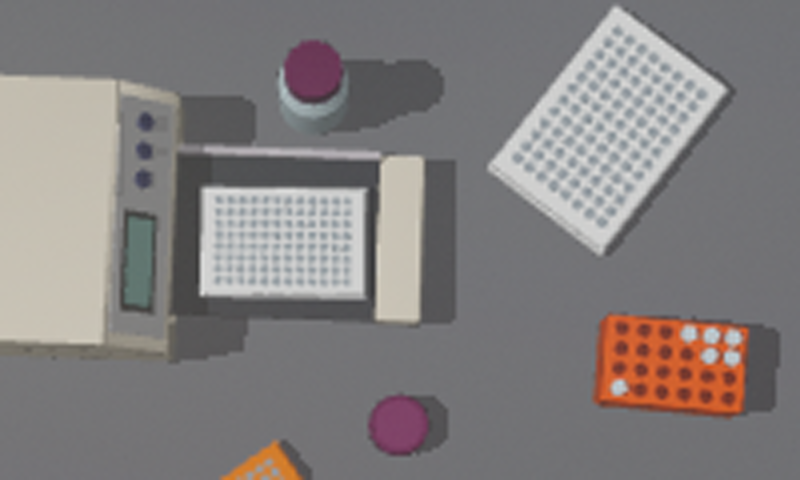

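View pics/crop0s.png

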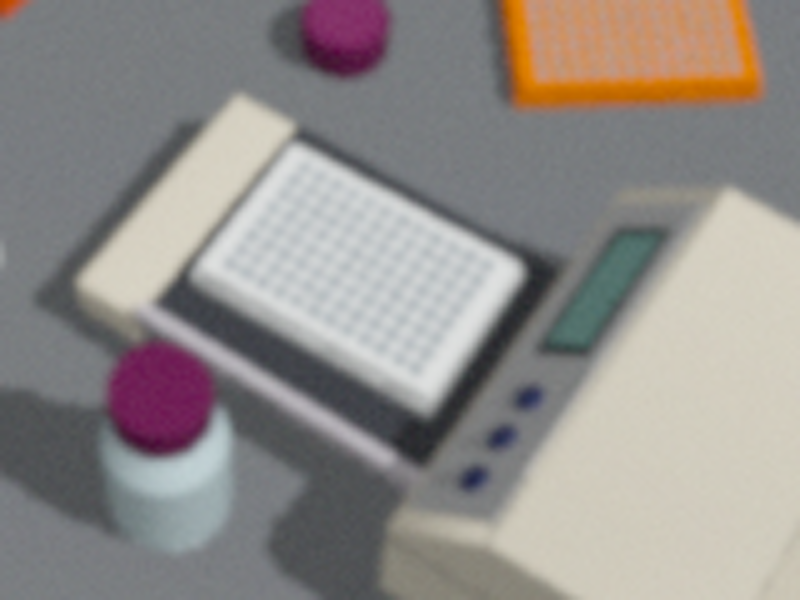

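The crops confirm it: the small white plate lies on the dark tray (top crop 283,242), with the pale fence at the top, the reader to the left and the front bar to the right. I'll turn the hand and go over it to look from the wrist.

Emit:
arm_command:
  commands:
    - {"translation": [0, 0, 0], "dr": [0, 0, 1], "jaw": 0}
    - {"translation": [0, 0, 0], "dr": [0, 0, 1], "jaw": 0}
    - {"translation": [0, 0, 0], "dr": [0, 0, 1], "jaw": 0}
    - {"translation": [0, 0, 0], "dr": [0, 0, 1], "jaw": 0}
    - {"translation": [0.45, -1, 0], "dr": [0, 0, 0], "jaw": 0}
    - {"translation": [0.45, -1, 0], "dr": [0, 0, 0], "jaw": 0}
    - {"translation": [0.45, -1, 0], "dr": [0, 0, 0], "jaw": 0}
    - {"translation": [0.45, -1, 0], "dr": [0, 0, 0], "jaw": 0}
    - {"translation": [0.45, -1, 0], "dr": [0, 0, 0], "jaw": 0}
    - {"translation": [0.45, -1, 0], "dr": [0, 0, 0], "jaw": 0}
    - {"translation": [0.45, -1, 0], "dr": [0, 0, 0], "jaw": 0}
    - {"translation": [0.45, -1, 0], "dr": [0, 0, 0], "jaw": 0}

```text
time_s: 1.1
position: [0.3603, -0.3539, 0.2302]
tcp_rot: [[0.999, 0.044, -0.0], [0.044, -0.999, 0.001], [-0.0, -0.001, -1.0]]
force: [0.8, 0.9, -0.5]
opening: 1.001
```

Emit:
arm_command:
  commands:
    - {"translation": [0.45, -1, 0], "dr": [0, 0, 0], "jaw": 0}
    - {"translation": [0.45, -1, 0], "dr": [0, 0, 0], "jaw": 0}
    - {"translation": [0.45, -1, 0], "dr": [0, 0, 0], "jaw": 0}
    - {"translation": [0.45, -1, 0], "dr": [0, 0, 0], "jaw": 0}
    - {"translation": [0.45, -1, 0], "dr": [0, 0, 0], "jaw": 0}
    - {"translation": [0.45, -1, 0], "dr": [0, 0, 0], "jaw": 0}
    - {"translation": [0.45, -1, 0], "dr": [0, 0, 0], "jaw": 0}
    - {"translation": [0.45, -1, 0], "dr": [0, 0, 0], "jaw": 0}
    - {"translation": [0.45, -1, 0], "dr": [0, 0, 0], "jaw": 0}
    - {"translation": [0.45, -1, 0], "dr": [0, 0, 0], "jaw": 0}
    - {"translation": [0.45, -1, 0], "dr": [0, 0, 0], "jaw": 0}
    - {"translation": [0.45, -1, 0], "dr": [0, 0, 0], "jaw": 0}

```text
time_s: 2.1
position: [0.4819, -0.0484, 0.2303]
tcp_rot: [[0.999, 0.044, -0.001], [0.044, -0.999, 0.0], [-0.001, -0.0, -1.0]]
force: [1.2, -0.5, -0.8]
opening: 0.999
```

Emit:
arm_command:
  commands:
    - {"translation": [0.2, -0.95, 0.4], "dr": [0, 0, 0], "jaw": 0}
    - {"translation": [0.2, -0.95, 0.4], "dr": [0, 0, 0], "jaw": 0}
    - {"translation": [0.2, -0.95, 0.4], "dr": [0, 0, 0], "jaw": 0}
    - {"translation": [0.2, -0.95, 0.4], "dr": [0, 0, 0], "jaw": 0}
    - {"translation": [0.2, -0.95, 0.4], "dr": [0, 0, 0], "jaw": 0}
    - {"translation": [0, 0, 0], "dr": [0, 0, 0], "jaw": 0}
    - {"translation": [0, 0, 0], "dr": [0, 0, 0], "jaw": 0}
    - {"translation": [0, 0, 0], "dr": [0, 0, 0], "jaw": 0}

```text
time_s: 2.77
position: [0.5016, 0.0696, 0.1805]
tcp_rot: [[0.999, 0.044, -0.0], [0.044, -0.999, -0.0], [-0.0, 0.0, -1.0]]
force: [-0.1, -0.6, 1.3]
opening: 1.005
```

```bash
cat > snap.py <<'E'
import sys
from h import *
n=sys.argv[1]; T=wristT(); p,d=capture("wrist"); np.savez(n+".npz",p=p,d=d,T=T); cv2.imwrite(f"pics/{n}.png",p[:,:,::-1])
s=read_state(); print(s["time_s"],s["position"].round(4),s["force"].round(2),np.degrees(np.arctan2(s["tcp_rot"][1,0],s["tcp_rot"][0,0])).round(2))
E
python3 snap.py w1
```

```text
2.8167 [0.5018 0.0692 0.1808] [ 0.5  -0.58  0.28] 2.49
```

View pics/w1.png

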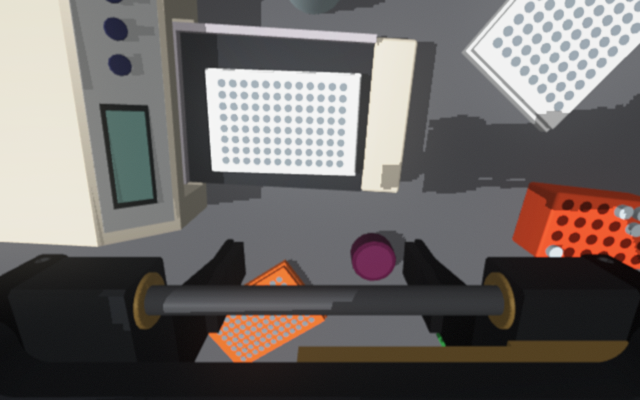

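The wrist view shows the plate (285,122) on the tray, the fence along the top (180,28)–(378,40), the back stop at left (182,110), the front bar (390,115), and the cap (373,257). Next come contours.

```bash
cat > meas.py <<'E'
import sys
from h import *
f=np.load(sys.argv[1]+".npz"); p=f["p"]; T=f["T"]
hsv=cv2.cvtColor(p,cv2.COLOR_RGB2HSV)
seed=eval(sys.argv[2]) # plate px
S,V=hsv[...,1].astype(int),hsv[...,2].astype(int)
def comp(m,uv):
    n,l=cv2.connectedComponents(m.astype(np.uint8)); return (l==l[uv[1],uv[0]]).astype(np.uint8)
m=((S<22)&(V>200)).astype(np.uint8)
m=cv2.morphologyEx(m,cv2.MORPH_CLOSE,np.ones((9,9)))
m=comp(m,seed)
c=max(cv2.findContours(m,cv2.RETR_EXTERNAL,cv2.CHAIN_APPROX_NONE)[0],key=cv2.contourArea)[:,0]
w=ray("wrist",c,.0524,T=T)[:,:2]
r=cv2.minAreaRect((w*1000).astype(np.float32)); bx=cv2.boxPoints(r)/1000
print("plate mm",np.round(r[0],1),np.round(r[1],1)); print(bx.round(4))
e=[(bx[(i+1)%4]-bx[i]) for i in range(4)]; L=max(e,key=np.linalg.norm); a=np.degrees(np.arctan2(L[1],L[0]))%180; print("yaw",a.round(2))
b=((S>22)&(S<70)&(V>150)).astype(np.uint8); b=comp(cv2.morphologyEx(b,cv2.MORPH_OPEN,np.ones((3,3))),eval(sys.argv[3]))
c2=max(cv2.findContours(b,cv2.RETR_EXTERNAL,cv2.CHAIN_APPROX_NONE)[0],key=cv2.contourArea)[:,0]
w2=ray("wrist",c2,.038,T=T)[:,:2]; r2=cv2.minAreaRect((w2*1000).astype(np.float32)); b2=cv2.boxPoints(r2)/1000
print("bar mm",np.round(r2[0],1),np.round(r2[1],1)); print(b2.round(4))
e=[(b2[(i+1)%4]-b2[i]) for i in range(4)]; L=max(e,key=np.linalg.norm); print("bar dir",(np.degrees(np.arctan2(L[1],L[0]))%180).round(2))
o=p.copy()
for bb,z in((bx,.0524),(b2,.038)):
    q=proj("wrist",np.c_[bb,np.full(4,z)],T); cv2.polylines(o,[q.round().astype(int)],True,(255,0,0),1)
cv2.imwrite("pics/"+sys.argv[1]+"_m.png",cv2.resize(o[0:220,150:450],None,fx=2.6,fy=2.6,interpolation=cv2.INTER_CUBIC)[:,:,::-1])
E
python3 meas.py w1 "(300,97)" "(395,100)"
```

```text
plate mm [564.  107.1] [ 84.1 125.5]
[[0.5212 0.1693]
 [0.5228 0.0438]
 [0.6069 0.0448]
 [0.6052 0.1704]]
yaw 90.74
bar mm [455.9  72.5] [411.  749.6]
[[ 0.2337  0.4376]
 [ 0.2675 -0.3112]
 [ 0.6781 -0.2927]
 [ 0.6443  0.4562]]
bar dir 92.59
```

View pics/w1_m.png

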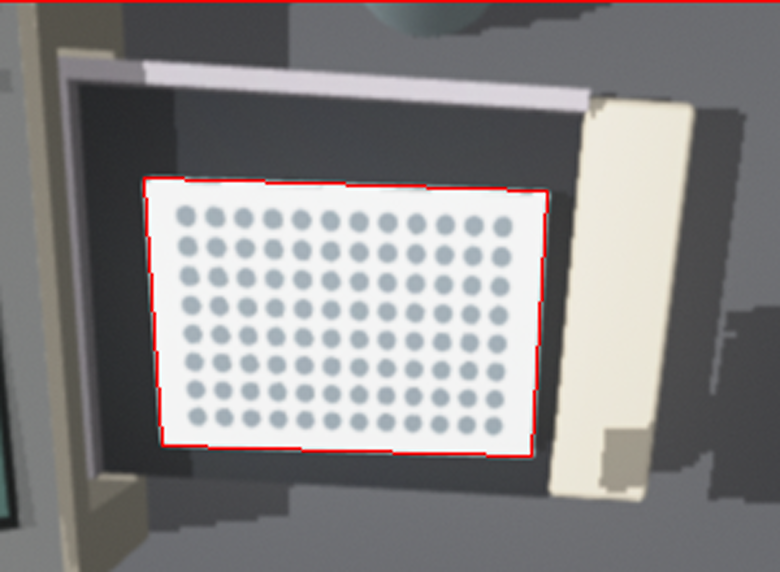

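Run:
```python
from h import *
T=np.load("w1.npz")["T"]
def r(c,z): return ray("wrist",np.array(c)/2.6+[150,0],z,T=T)[:,:2]
fi=r([(78,83),(588,110)],.038); ft=r([(140,64),(588,90)],.046)
st=r([(80,90),(98,470)],.038); bar=r([(587,100),(692,104),(643,499),(551,493)],.038)
for n,a in(("fence in",fi),("fence outer top",ft),("stop in",st),("bar",bar)): print(n,a.round(4).tolist())
def ang(a,b): return np.degrees(np.arctan2(*(a-b)[::-1]))%180
print(ang(fi[0],fi[1]),ang(ft[0],ft[1]),ang(st[0],st[1]),ang(bar[0],bar[3]),ang(bar[1],bar[2]))
```

```text
fence in [[0.633, 0.1939], [0.6326, 0.032]]
fence outer top [[0.6378, 0.1713], [0.6368, 0.0336]]
stop in [[0.631, 0.1935], [0.5072, 0.1974]]
bar [[0.6354, 0.0326], [0.6358, -0.0009], [0.5053, 0.0001], [0.5061, 0.0338]]
89.84343427818092 89.59907468262946 178.20435908196464 179.48971467568293 179.53678832514345
```

Emit:
arm_command:
  commands:
    - {"translation": [0, 0, 0], "dr": [0, 0, 0.48], "jaw": 0}
    - {"translation": [-0.24, -0.68, 0], "dr": [0, 0, 0], "jaw": 0}
    - {"translation": [-0.24, -0.68, 0], "dr": [0, 0, 0], "jaw": 0}
    - {"translation": [0, 0, 0.8], "dr": [0, 0, 0], "jaw": 0}
    - {"translation": [0, 0, 0.8], "dr": [0, 0, 0], "jaw": 0}
    - {"translation": [0, 0, 0.8], "dr": [0, 0, 0], "jaw": 0}
    - {"translation": [0, 0, 0.8], "dr": [0, 0, 0], "jaw": 0}
    - {"translation": [0, 0, 0.8], "dr": [0, 0, 0], "jaw": 0}
    - {"translation": [0, 0, 0.7], "dr": [0, 0, 0], "jaw": 0}
    - {"translation": [0, 0, 0], "dr": [0, 0, 0], "jaw": 0}
    - {"translation": [0, 0, 0], "dr": [0, 0, 0], "jaw": 0}

```text
time_s: 3.73
position: [0.4898, 0.103, 0.0629]
tcp_rot: [[1.0, -0.008, -0.001], [-0.008, -1.0, -0.0], [-0.001, 0.0, -1.0]]
force: [-0.3, 0.1, 0.8]
opening: 1.003
```

```bash
python3 snap.py w2
```

```text
3.7833 [0.4905 0.1031 0.0637] [ 0.28 -0.28  0.53] -0.44
```

View pics/w2.png

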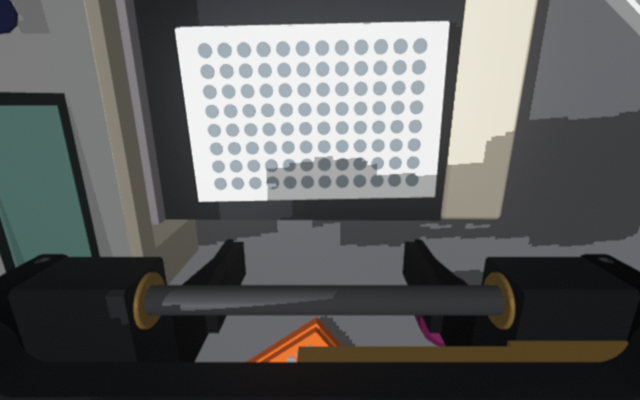

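Both fingertips ((235,245) and (410,245)) line up within the plate's near edge (200–435, row 200). I'll lower and push towards the fence.

Emit:
arm_command:
  commands:
    - {"translation": [0, 0, 0.3], "dr": [0, 0, 0], "jaw": 0}
    - {"translation": [0, 0, 0.25], "dr": [0, 0, 0], "jaw": 0}
    - {"translation": [0, 0, 0], "dr": [0, 0, 0], "jaw": 0}
    - {"translation": [0.2, 0, 0], "dr": [0, 0, 0], "jaw": 0}
    - {"translation": [0.2, 0, 0], "dr": [0, 0, 0], "jaw": 0}
    - {"translation": [0.2, 0, 0], "dr": [0, 0, 0], "jaw": 0}
    - {"translation": [0.2, 0, 0], "dr": [0, 0, 0], "jaw": 0}
    - {"translation": [0.2, 0, 0], "dr": [0, 0, 0], "jaw": 0}
    - {"translation": [0.2, 0, 0], "dr": [0, 0, 0], "jaw": 0}
    - {"translation": [0.2, 0, 0], "dr": [0, 0, 0], "jaw": 0}
    - {"translation": [0, 0, 0], "dr": [0, 0, 0], "jaw": 0}

```text
time_s: 4.7
position: [0.5267, 0.1037, 0.0494]
tcp_rot: [[1.0, -0.006, 0.002], [-0.006, -1.0, -0.0], [0.002, 0.0, -1.0]]
force: [0.8, -0.3, -0.3]
opening: 1.003
```

```bash
python3 snap.py w3
```

```text
4.75 [0.5259 0.1037 0.0493] [-0.19  0.3  -0.19] -0.37
```

View pics/w3.png

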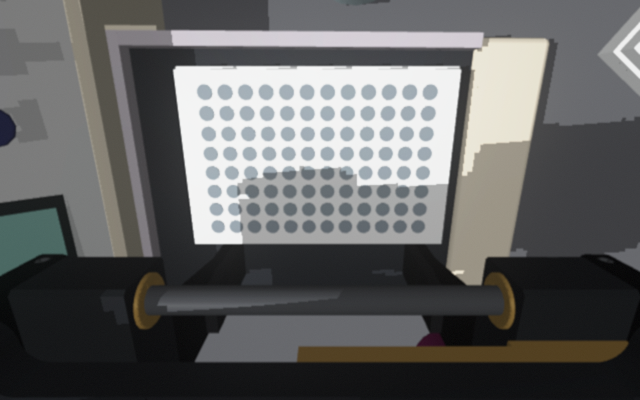

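Emit:
arm_command:
  commands:
    - {"translation": [0.12, 0, 0], "dr": [0, 0, 0], "jaw": 0}
    - {"translation": [0.12, 0, 0], "dr": [0, 0, 0], "jaw": 0}
    - {"translation": [0.12, 0, 0], "dr": [0, 0, 0], "jaw": 0}
    - {"translation": [0.04, 0, 0], "dr": [0, 0, 0], "jaw": 0}
    - {"translation": [0, 0, 0], "dr": [0, 0, 0], "jaw": 0}

```text
time_s: 5.17
position: [0.5347, 0.1038, 0.0492]
tcp_rot: [[1.0, -0.007, -0.001], [-0.007, -1.0, 0.0], [-0.001, -0.0, -1.0]]
force: [-1.2, 0.5, 0.1]
opening: 1.001
```

Emit:
arm_command:
  commands:
    - {"translation": [0.04, 0, 0], "dr": [0, 0, 0], "jaw": 0}
    - {"translation": [0, 0, 0], "dr": [0, 0, 0], "jaw": 0}

```text
time_s: 5.33
position: [0.5348, 0.1038, 0.0492]
tcp_rot: [[1.0, -0.007, -0.002], [-0.007, -1.0, 0.0], [-0.002, -0.0, -1.0]]
force: [-2.8, 0.5, 1.3]
opening: 1.002
```

Emit:
arm_command:
  commands:
    - {"translation": [0.04, 0, 0], "dr": [0, 0, 0], "jaw": 0}
    - {"translation": [0, 0, 0], "dr": [0, 0, 0], "jaw": 0}

```text
time_s: 5.5
position: [0.5349, 0.1038, 0.0491]
tcp_rot: [[1.0, -0.007, -0.004], [-0.007, -1.0, 0.0], [-0.004, -0.0, -1.0]]
force: [-4.6, 0.5, 3.2]
opening: 0.998
```

Force builds without motion, so the plate is on the fence. I'll back off a little and look.

Emit:
arm_command:
  commands:
    - {"translation": [0.06, 0, 0], "dr": [0, 0, 0], "jaw": 0}
    - {"translation": [0, 0, 0], "dr": [0, 0, 0], "jaw": 0}
    - {"translation": [-0.5, 0, 0], "dr": [0, 0, 0], "jaw": 0}
    - {"translation": [-0.5, 0, 0], "dr": [0, 0, 0], "jaw": 0}
    - {"translation": [0, 0, -0.8], "dr": [0, 0, 0], "jaw": 0}
    - {"translation": [0, 0, -0.8], "dr": [0, 0, 0], "jaw": 0}
    - {"translation": [0, 0, -0.8], "dr": [0, 0, 0], "jaw": 0}
    - {"translation": [0, 0, 0], "dr": [0, 0, 0], "jaw": 0}
    - {"translation": [0, 0, 0], "dr": [0, 0, 0], "jaw": 0}

```text
time_s: 6.25
position: [0.5158, 0.1037, 0.1106]
tcp_rot: [[1.0, -0.006, 0.006], [-0.006, -1.0, -0.0], [0.006, 0.0, -1.0]]
force: [-0.6, 0.8, 0.4]
opening: 0.999
```

```bash
python3 snap.py w4; python3 meas.py w4 "(300,70)" "(10,395)" | head -6
```

```text
6.3 [0.5146 0.1037 0.1096] [-0.38  1.16 -1.46] -0.36
plate mm [592.1  88.2] [161.5  88.6]
[[0.5474 0.0077]
 [0.6359 0.0073]
 [0.6368 0.1687]
 [0.5482 0.1692]]
yaw 89.69
```

View pics/w4.png

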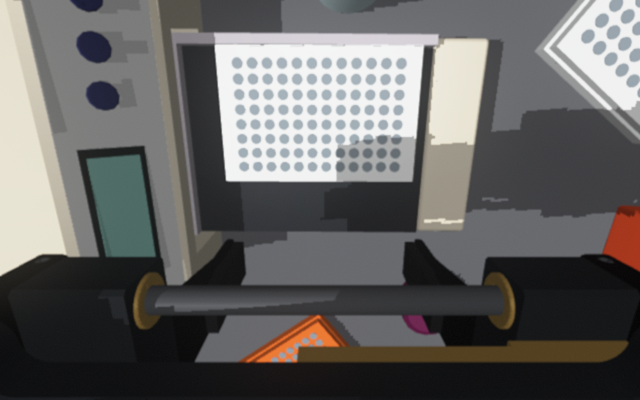

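The plate's far edge (row 45) now lies along the fence; its left edge (col 217) is still about 24 mm off the stop. I'll close the fingers and go behind its front edge.

Emit:
arm_command:
  commands:
    - {"translation": [0.75, 0.98, 0], "dr": [0, 0, 0], "jaw": 1}
    - {"translation": [0.75, 0.98, 0], "dr": [0, 0, 0], "jaw": 1}
    - {"translation": [0.75, 0.98, 0], "dr": [0, 0, 0], "jaw": 1}
    - {"translation": [0.75, 0.98, 0], "dr": [0, 0, 0], "jaw": 1}
    - {"translation": [0, 0, 0.7], "dr": [0, 0, 0], "jaw": 1}
    - {"translation": [0, 0, 0.7], "dr": [0, 0, 0], "jaw": 1}
    - {"translation": [0, 0, 0], "dr": [0, 0, 0], "jaw": 1}
    - {"translation": [0, 0, 0], "dr": [0, 0, 0], "jaw": 1}
    - {"translation": [0, 0, 0], "dr": [0, 0, 0], "jaw": 1}

```text
time_s: 7.05
position: [0.5876, 0.0056, 0.0739]
tcp_rot: [[1.0, -0.006, -0.001], [-0.006, -1.0, 0.0], [-0.001, -0.0, -1.0]]
force: [-0.2, 0.2, 0.6]
opening: 0.405
```

```bash
python3 snap.py w5
python3 - <<'E'
from h import *
p,d=capture("scene"); cv2.imwrite("pics/s5.png",cv2.resize(p[150:300,220:420],None,fx=4,fy=4)[:,:,::-1])
E
```

```text
7.1 [0.588  0.0057 0.0745] [-0.39  0.26  0.14] -0.33
```

View pics/w5.png

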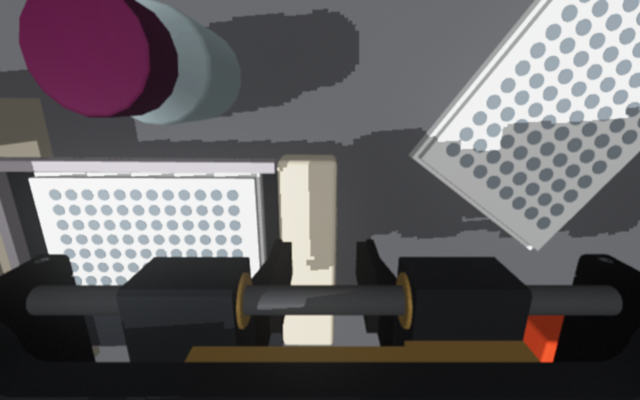

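View pics/s5.png

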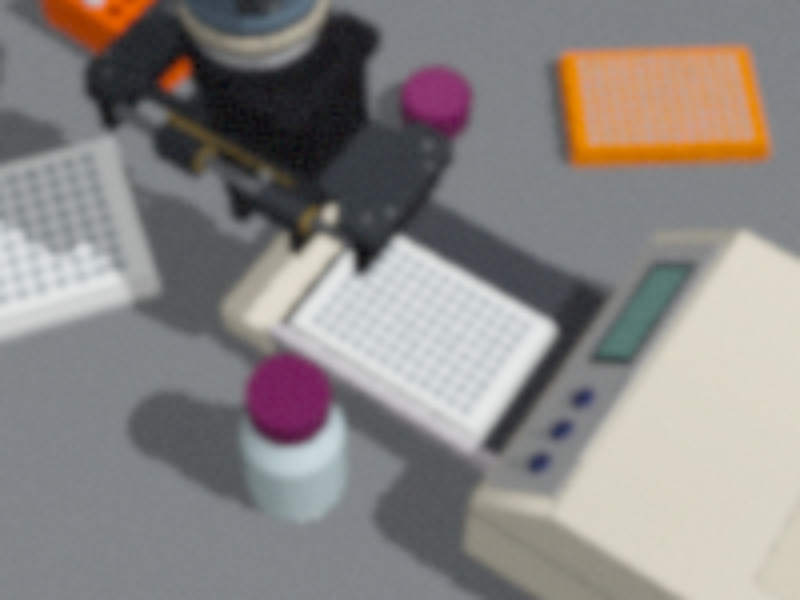

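The fingers are still closing (40 %) and hover over the front bar, clear of the plate. I let them shut, then lower.

Emit:
arm_command:
  commands:
    - {"translation": [0, 0, 0], "dr": [0, 0, 0], "jaw": 1}
    - {"translation": [0, 0, 0], "dr": [0, 0, 0], "jaw": 1}
    - {"translation": [0, 0, 0], "dr": [0, 0, 0], "jaw": 1}
    - {"translation": [0, 0, 0], "dr": [0, 0, 0], "jaw": 1}
    - {"translation": [0, 0, 0], "dr": [0, 0, 0], "jaw": 1}
    - {"translation": [0, 0, 0.5], "dr": [0, 0, 0], "jaw": 1}
    - {"translation": [0, 0, 0.5], "dr": [0, 0, 0], "jaw": 1}
    - {"translation": [0, 0, 0], "dr": [0, 0, 0], "jaw": 1}
    - {"translation": [0, 0, 0], "dr": [0, 0, 0], "jaw": 1}

```text
time_s: 7.9
position: [0.5868, 0.0055, 0.0482]
tcp_rot: [[1.0, -0.006, -0.003], [-0.006, -1.0, 0.001], [-0.003, -0.0, -1.0]]
force: [-0.3, 0.4, -0.5]
opening: 0.007
```

Emit:
arm_command:
  commands:
    - {"translation": [0.1, -0.1, -0.05], "dr": [0, 0, 0], "jaw": 1}
    - {"translation": [0, -0.2, 0], "dr": [0, 0, 0], "jaw": 1}
    - {"translation": [0, -0.2, 0], "dr": [0, 0, 0], "jaw": 1}
    - {"translation": [0, -0.2, 0], "dr": [0, 0, 0], "jaw": 1}
    - {"translation": [0, -0.2, 0], "dr": [0, 0, 0], "jaw": 1}
    - {"translation": [0, -0.2, 0], "dr": [0, 0, 0], "jaw": 1}
    - {"translation": [0, -0.2, 0], "dr": [0, 0, 0], "jaw": 1}
    - {"translation": [0, -0.2, 0], "dr": [0, 0, 0], "jaw": 1}
    - {"translation": [0, 0, 0], "dr": [0, 0, 0], "jaw": 1}
    - {"translation": [0, 0, 0], "dr": [0, 0, 0], "jaw": 1}

```text
time_s: 8.73
position: [0.5904, 0.0433, 0.0505]
tcp_rot: [[1.0, -0.006, -0.0], [-0.006, -1.0, 0.0], [-0.0, -0.0, -1.0]]
force: [0.4, 0.3, -0.1]
opening: 0.004
```

```bash
python3 snap.py w6
```

```text
8.7833 [0.5904 0.0431 0.0505] [0.39 0.04 0.02] -0.34
```

View pics/w6.png

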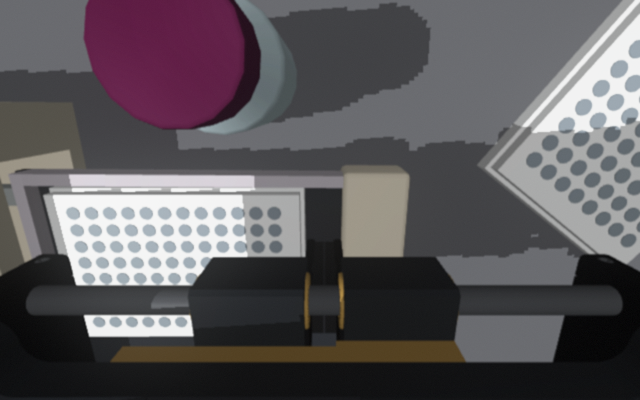

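The plate has slid along the fence; its left edge (col 52) is now a few mm from the stop (col 42). I continue gently.

Emit:
arm_command:
  commands:
    - {"translation": [0, -0.1, 0], "dr": [0, 0, 0], "jaw": 1}
    - {"translation": [0, -0.1, 0], "dr": [0, 0, 0], "jaw": 1}
    - {"translation": [0, -0.06, 0], "dr": [0, 0, 0], "jaw": 1}
    - {"translation": [0, 0, 0], "dr": [0, 0, 0], "jaw": 1}

```text
time_s: 9.12
position: [0.5905, 0.0496, 0.0505]
tcp_rot: [[1.0, -0.006, -0.0], [-0.006, -1.0, 0.0], [-0.0, -0.0, -1.0]]
force: [-0.1, -0.7, -0.2]
opening: 0.011
```

Emit:
arm_command:
  commands:
    - {"translation": [0, -0.06, 0], "dr": [0, 0, 0], "jaw": 1}
    - {"translation": [0, 0, 0], "dr": [0, 0, 0], "jaw": 1}

```text
time_s: 9.28
position: [0.5905, 0.051, 0.0505]
tcp_rot: [[1.0, -0.006, -0.0], [-0.006, -1.0, 0.0], [-0.0, -0.0, -1.0]]
force: [0.2, -0.2, 0.2]
opening: 0.006
```

Emit:
arm_command:
  commands:
    - {"translation": [0, -0.06, 0], "dr": [0, 0, 0], "jaw": 1}
    - {"translation": [0, 0, 0], "dr": [0, 0, 0], "jaw": 1}

```text
time_s: 9.45
position: [0.5905, 0.0525, 0.0505]
tcp_rot: [[1.0, -0.006, -0.0], [-0.006, -1.0, 0.0], [-0.0, -0.0, -1.0]]
force: [-1.1, -0.2, -0.7]
opening: 0.007
```

Emit:
arm_command:
  commands:
    - {"translation": [0, -0.06, 0], "dr": [0, 0, 0], "jaw": 1}
    - {"translation": [0, 0, 0], "dr": [0, 0, 0], "jaw": 1}

```text
time_s: 9.62
position: [0.5905, 0.054, 0.0505]
tcp_rot: [[1.0, -0.006, -0.0], [-0.006, -1.0, 0.0], [-0.0, -0.0, -1.0]]
force: [0.2, 0.1, -0.7]
opening: 0.004
```

Emit:
arm_command:
  commands:
    - {"translation": [0, -0.06, 0], "dr": [0, 0, 0], "jaw": 1}
    - {"translation": [0, 0, 0], "dr": [0, 0, 0], "jaw": 1}

```text
time_s: 9.78
position: [0.5905, 0.0556, 0.0505]
tcp_rot: [[1.0, -0.006, 0.0], [-0.006, -1.0, 0.0], [0.0, -0.0, -1.0]]
force: [0.1, 0.1, 0.0]
opening: 0.006
```

```bash
python3 snap.py w7
```

```text
9.8333 [0.5905 0.0555 0.0506] [-0.22 -0.01 -0.39] -0.36
```

View pics/w7.png

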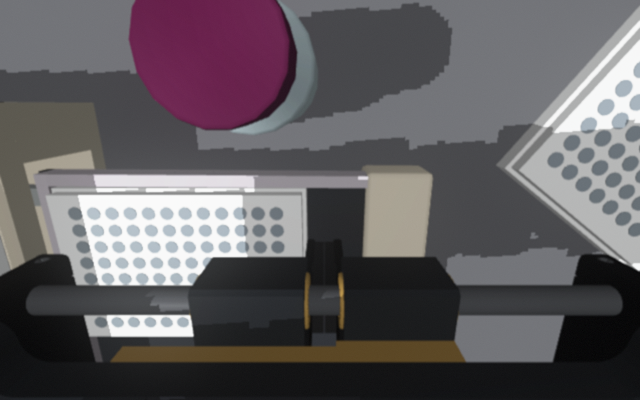

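Run:
```python
from h import *
for n,pts in (("w6",[(342,200,.038),(408,200,.038),(303,200,.046),(50,200,.046)]),("w7",[(365,200,.038),(431,200,.038),(305,200,.046),(50,200,.046)])):
    T=np.load(n+".npz")["T"]
    for u,v,z in pts: print(n,(u,v),ray("wrist",(u,v),z,T=T)[0].round(4))
a=np.load("w7.npz")["p"][150:300,20:330]
cv2.imwrite("pics/w7c.png",cv2.resize(a,None,fx=2.5,fy=2.5,interpolation=cv2.INTER_CUBIC)[:,:,::-1])
```

```text
w6 (342, 200) [0.6218 0.0334 0.038 ]
w6 (408, 200) [ 0.6216 -0.0021  0.038 ]
w6 (303, 200) [0.6242 0.0538 0.046 ]
w6 (50, 200) [0.6249 0.1834 0.046 ]
w7 (365, 200) [0.6218 0.0333 0.038 ]
w7 (431, 200) [ 0.6216 -0.0022  0.038 ]
w7 (305, 200) [0.6244 0.0651 0.046 ]
w7 (50, 200) [0.6251 0.1957 0.046 ]
```

View pics/w7c.png

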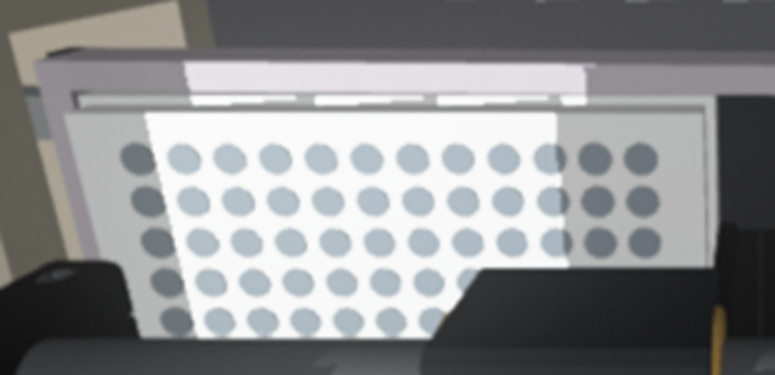

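The tray hasn't moved. The plate's front edge is at y≈0.065, against 0.0656 when seated. I push a touch more to feel the stop.

Emit:
arm_command:
  commands:
    - {"translation": [0, -0.06, 0], "dr": [0, 0, 0], "jaw": 1}
    - {"translation": [0, 0, 0], "dr": [0, 0, 0], "jaw": 1}

```text
time_s: 10.0
position: [0.5905, 0.0569, 0.0506]
tcp_rot: [[1.0, -0.006, -0.0], [-0.006, -1.0, -0.0], [-0.0, 0.0, -1.0]]
force: [0.2, -0.9, -0.3]
opening: 0.008
```

Emit:
arm_command:
  commands:
    - {"translation": [0, -0.06, 0], "dr": [0, 0, 0], "jaw": 1}
    - {"translation": [0, 0, 0], "dr": [0, 0, 0], "jaw": 1}

```text
time_s: 10.17
position: [0.5903, 0.0575, 0.0505]
tcp_rot: [[1.0, -0.005, -0.001], [-0.005, -1.0, -0.002], [-0.001, 0.002, -1.0]]
force: [-0.9, -4.4, 0.8]
opening: 0.005
```

Emit:
arm_command:
  commands:
    - {"translation": [0, -0.06, 0], "dr": [0, 0, 0], "jaw": 1}
    - {"translation": [0, 0, 0], "dr": [0, 0, 0], "jaw": 1}

```text
time_s: 10.33
position: [0.5903, 0.0588, 0.0505]
tcp_rot: [[1.0, -0.006, -0.001], [-0.006, -1.0, -0.002], [-0.001, 0.002, -1.0]]
force: [-0.7, -5.7, 0.7]
opening: 0.007
```

The stop is reached, at 6 N with the tray just beginning to yield. I back off, lift, open and look.

Emit:
arm_command:
  commands:
    - {"translation": [0, 0.4, 0], "dr": [0, 0, 0], "jaw": 1}
    - {"translation": [0, 0.6, 0], "dr": [0, 0, 0], "jaw": 1}
    - {"translation": [0, 0, -0.8], "dr": [0, 0, 0], "jaw": 1}
    - {"translation": [-0.7, 0, -0.8], "dr": [0, 0, 0], "jaw": 0}
    - {"translation": [-0.9, 0, -0.8], "dr": [0, 0, 0], "jaw": 0}
    - {"translation": [-0.9, 0, -0.8], "dr": [0, 0, 0], "jaw": 0}
    - {"translation": [-0.9, 0, -0.8], "dr": [0, 0, 0], "jaw": 0}
    - {"translation": [0, 0, 0], "dr": [0, 0, 0], "jaw": 0}
    - {"translation": [0, 0, 0], "dr": [0, 0, 0], "jaw": 0}
    - {"translation": [0, 0, 0], "dr": [0, 0, 0], "jaw": 0}

```text
time_s: 11.17
position: [0.5065, 0.0352, 0.1507]
tcp_rot: [[1.0, -0.007, 0.002], [-0.007, -1.0, 0.0], [0.002, -0.0, -1.0]]
force: [0.2, 0.3, 0.3]
opening: 0.45
```

```bash
python3 snap.py w8
python3 - <<'E'
from h import *
a=np.load("w8.npz")["p"][0:250,100:420]
cv2.imwrite("pics/w8c.png",cv2.resize(a,None,fx=2.4,fy=2.4,interpolation=cv2.INTER_CUBIC)[:,:,::-1])
E
```

```text
11.2167 [0.5065 0.0352 0.1503] [-0.45 -0.01  0.4 ] -0.39
```

View pics/w8.png

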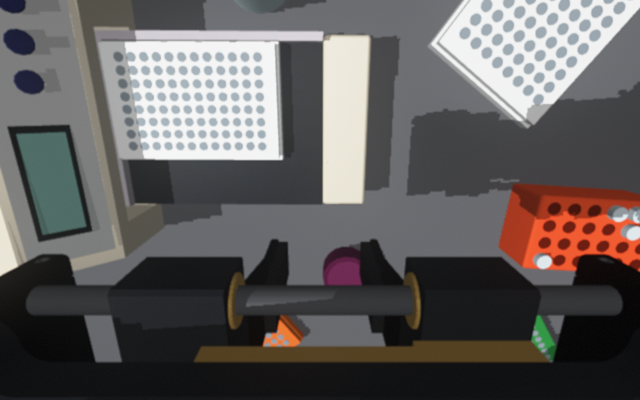

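View pics/w8c.png

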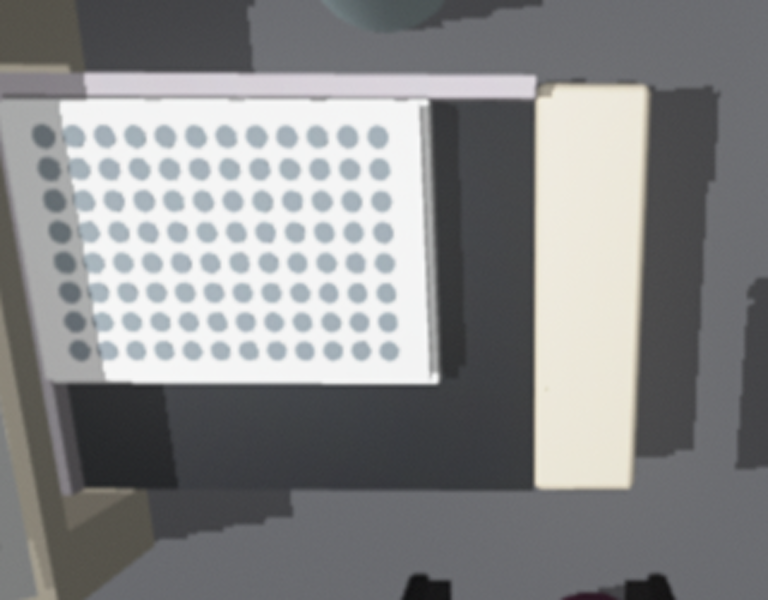

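Run:
```python
from h import *
T=np.load("w8.npz")["T"]
def r(c,z): return ray("wrist",np.array(c)/2.4+[100,0],z,T=T)[:,:2]
pe=r([(52,382),(436,384)],.0524); te=r([(85,488),(535,489)],.038); fr=r([(430,100),(439,375)],.046); bi=r([(535,100),(535,375)],.038); bo=r([(648,90),(632,487)],.038); fe=r([(100,98),(535,99)],.046)
ang=lambda a:np.degrees(np.arctan2(*(a[0]-a[1])[::-1]))
for n,a in zip("plate_near tray_near plate_front bar_in bar_out fence".split(),(pe,te,fr,bi,bo,fe)): print(n,a.round(4).tolist(),ang(a).round(2))
for n,uv,z in [("rack",[(505,255),(600,265)],.046)]: print(ray("wrist",uv,z,T=T).round(3))
```

```text
plate_near [[0.5468, 0.1932], [0.5454, 0.068]] 89.35
tray_near [[0.5063, 0.1974], [0.5049, 0.036]] 89.52
plate_front [[0.6306, 0.0669], [0.5474, 0.0677]] -0.58
bar_in [[0.6317, 0.0352], [0.5459, 0.0357]] -0.4
bar_out [[0.6343, 0.0001], [0.5055, 0.0013]] -0.53
fence [[0.6318, 0.1665], [0.6307, 0.0351]] 89.52
[[ 0.459 -0.123  0.046]
 [ 0.449 -0.209  0.046]]
```

Seating check: the plate's front edge is 32 mm from the bar (32.2 expected) and angles agree within 0.3°. Before coming down in front of the bar I check the large white plate and the rack near the trailing finger.

Run:
```python
from h import *
T=np.load("w8.npz")["T"]
print("big plate",ray("wrist",[(431,44),(528,126),(480,90)],.008,T=T).round(3).tolist())
print("rack top",ray("wrist",[(515,186),(525,268)],.046,T=T).round(3).tolist(),"bottom",ray("wrist",[(500,242),(515,186)],.0,T=T).round(3).tolist())
```

```text
big plate [[0.634, -0.055, 0.008], [0.567, -0.147, 0.008], [0.598, -0.1, 0.008]]
rack top [[0.522, -0.122, 0.046], [0.447, -0.143, 0.046]] bottom [[0.451, -0.144, 0.0], [0.51, -0.15, 0.0]]
```

The large plate's corner is at (0.567,-0.147) and the rack's left edge at y≈-0.147 (x 0.45–0.51). I'll use x=0.545 with centre y=-0.07, so the trailing finger keeps clear of both.

Emit:
arm_command:
  commands:
    - {"translation": [0.32, 0.84, 0], "dr": [0, 0, 0], "jaw": 0}
    - {"translation": [0.32, 0.84, 0], "dr": [0, 0, 0], "jaw": 0}
    - {"translation": [0.32, 0.84, 0], "dr": [0, 0, 0], "jaw": 0}
    - {"translation": [0.32, 0.84, 0], "dr": [0, 0, 0], "jaw": 0}
    - {"translation": [0.32, 0.84, 0], "dr": [0, 0, 0], "jaw": 0}
    - {"translation": [0, 0, 0.6], "dr": [0, 0, 0], "jaw": 0}
    - {"translation": [0, 0, 0.6], "dr": [0, 0, 0], "jaw": 0}
    - {"translation": [0, 0, 0.6], "dr": [0, 0, 0], "jaw": 0}
    - {"translation": [0, 0, 0], "dr": [0, 0, 0], "jaw": 0}
    - {"translation": [0, 0, 0], "dr": [0, 0, 0], "jaw": 0}
    - {"translation": [0, 0, 0], "dr": [0, 0, 0], "jaw": 0}

```text
time_s: 12.13
position: [0.5454, -0.07, 0.1053]
tcp_rot: [[1.0, -0.006, 0.0], [-0.006, -1.0, 0.0], [0.0, -0.0, -1.0]]
force: [0.1, -0.1, -0.0]
opening: 0.997
```

```bash
python3 snap.py w9
```

```text
12.1833 [ 0.5456 -0.07    0.1058] [-0.24 -0.2  -0.57] -0.35
```

View pics/w9.png

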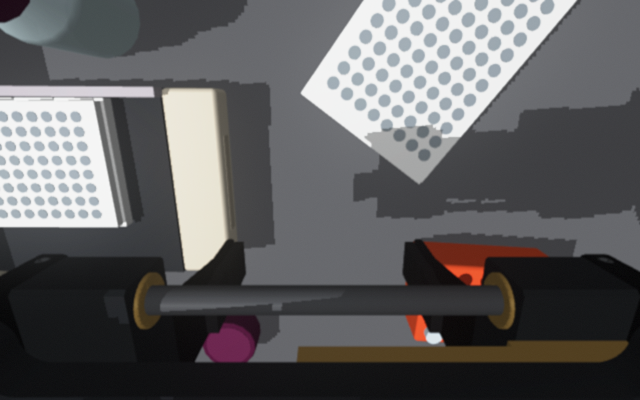

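Run:
```python
from h import *
T=np.load("w9.npz")["T"]
print("rack far-left bottom",ray("wrist",(424,241),0,T=T).round(3), "top?",ray("wrist",(432,270),.046,T=T).round(3))
c=np.array([.5456,-.07]); pts=[(c[0]+dx,c[1]+dy,.02) for dx in(-.011,.011) for dy in(-.0585,-.0435,.0435,.0585)]
print(proj("wrist",pts,T).round(0).tolist())
print("big plate",ray("wrist",(419,184),.008,T=T).round(3), "bar face",ray("wrist",[(228,180),(232,230)],.038,T=T).round(4), ray("wrist",[(237,235)],.014,T=T).round(4))
```

```text
rack far-left bottom [[ 0.512 -0.157  0.   ]] top? [[ 0.509 -0.149  0.046]]
[[398.0, 225.0], [379.0, 225.0], [269.0, 225.0], [250.0, 225.0], [400.0, 198.0], [380.0, 198.0], [267.0, 198.0], [248.0, 199.0]]
big plate [[ 0.564 -0.146  0.008]] bar face [[ 0.5755 -0.003   0.038 ]
 [ 0.5379 -0.0025  0.038 ]] [[0.5239 0.0011 0.014 ]]
```

The finger footprints (379–400, 198–225) and (248–269, 198–225) clear the rack, the big plate and the bar. I descend.

Emit:
arm_command:
  commands:
    - {"translation": [0, 0, 0.7], "dr": [0, 0, 0], "jaw": 0}
    - {"translation": [0, 0, 0.7], "dr": [0, 0, 0], "jaw": 0}
    - {"translation": [0, 0, 0.7], "dr": [0, 0, 0], "jaw": 0}
    - {"translation": [0, 0, 0.5], "dr": [0, 0, 0], "jaw": 0}
    - {"translation": [0, 0, 0.45], "dr": [0, 0, 0], "jaw": 0}
    - {"translation": [0, 0, 0], "dr": [0, 0, 0], "jaw": 0}
    - {"translation": [0, -0.1, 0], "dr": [0, 0, 0], "jaw": 0}
    - {"translation": [0, -0.1, 0], "dr": [0, 0, 0], "jaw": 0}
    - {"translation": [0, -0.08, 0], "dr": [0, 0, 0], "jaw": 0}
    - {"translation": [0, -0.04, 0], "dr": [0, 0, 0], "jaw": 0}
    - {"translation": [0, 0, 0], "dr": [0, 0, 0], "jaw": 0}

```text
time_s: 13.1
position: [0.5452, -0.0616, 0.03]
tcp_rot: [[1.0, -0.006, 0.001], [-0.006, -1.0, -0.0], [0.001, 0.0, -1.0]]
force: [-0.6, -0.4, -0.1]
opening: 0.999
```

Emit:
arm_command:
  commands:
    - {"translation": [0, -0.04, 0], "dr": [0, 0, 0], "jaw": 0}
    - {"translation": [0, -0.04, 0], "dr": [0, 0, 0], "jaw": 0}
    - {"translation": [0, -0.04, 0], "dr": [0, 0, 0], "jaw": 0}

```text
time_s: 13.35
position: [0.5449, -0.0588, 0.0294]
tcp_rot: [[1.0, -0.006, 0.0], [-0.006, -1.0, -0.0], [0.0, 0.0, -1.0]]
force: [-0.2, 0.4, -0.0]
opening: 0.999
```

Emit:
arm_command:
  commands:
    - {"translation": [0, -0.04, 0], "dr": [0, 0, 0], "jaw": 0}
    - {"translation": [0, -0.04, 0], "dr": [0, 0, 0], "jaw": 0}
    - {"translation": [0, -0.04, 0], "dr": [0, 0, 0], "jaw": 0}
    - {"translation": [0, -0.04, 0], "dr": [0, 0, 0], "jaw": 0}
    - {"translation": [0, -0.04, 0], "dr": [0, 0, 0], "jaw": 0}

```text
time_s: 13.77
position: [0.5448, -0.0538, 0.0293]
tcp_rot: [[1.0, -0.006, -0.0], [-0.006, -1.0, 0.0], [-0.0, -0.0, -1.0]]
force: [1.0, 0.1, 0.4]
opening: 1.001
```

Emit:
arm_command:
  commands:
    - {"translation": [0, -0.04, 0], "dr": [0, 0, 0], "jaw": 0}
    - {"translation": [0, -0.04, 0], "dr": [0, 0, 0], "jaw": 0}
    - {"translation": [0, -0.04, 0], "dr": [0, 0, 0], "jaw": 0}
    - {"translation": [0, -0.04, 0], "dr": [0, 0, 0], "jaw": 0}
    - {"translation": [0, -0.04, 0], "dr": [0, 0, 0], "jaw": 0}

```text
time_s: 14.18
position: [0.545, -0.0502, 0.0294]
tcp_rot: [[1.0, -0.005, 0.0], [-0.005, -1.0, -0.002], [0.0, 0.002, -1.0]]
force: [-1.2, -6.1, -0.4]
opening: 0.997
```

Contact at 6 N; the tray yields. I'll push with a slow ramp.

Emit:
arm_command:
  commands:
    - {"translation": [0, -0.06, 0], "dr": [0, 0, 0], "jaw": 0}
    - {"translation": [0, -0.08, 0], "dr": [0, 0, 0], "jaw": 0}
    - {"translation": [0, -0.1, 0], "dr": [0, 0, 0], "jaw": 0}
    - {"translation": [0, -0.12, 0], "dr": [0, 0, 0], "jaw": 0}
    - {"translation": [0, -0.14, 0], "dr": [0, 0, 0], "jaw": 0}
    - {"translation": [0, -0.16, 0], "dr": [0, 0, 0], "jaw": 0}
    - {"translation": [0, -0.16, 0], "dr": [0, 0, 0], "jaw": 0}
    - {"translation": [0, -0.16, 0], "dr": [0, 0, 0], "jaw": 0}
    - {"translation": [0, -0.16, 0], "dr": [0, 0, 0], "jaw": 0}
    - {"translation": [0, -0.12, 0], "dr": [0, 0, 0], "jaw": 0}
    - {"translation": [0, -0.08, 0], "dr": [0, 0, 0], "jaw": 0}
    - {"translation": [0, -0.04, 0], "dr": [0, 0, 0], "jaw": 0}

```text
time_s: 15.18
position: [0.5454, -0.0155, 0.0294]
tcp_rot: [[1.0, -0.005, 0.001], [-0.005, -1.0, -0.002], [0.001, 0.002, -1.0]]
force: [-1.7, -5.3, 0.3]
opening: 0.997
```

```bash
python3 snap.py w10;python3 - <<'E'
from h import *
p,d=capture("scene"); cv2.imwrite("pics/s10.png",cv2.resize(p[150:300,220:420],None,fx=4,fy=4)[:,:,::-1])
E
```

```text
15.2333 [ 0.5454 -0.0154  0.0294] [-1.13 -4.55 -0.84] -0.3
```

View pics/w10.png

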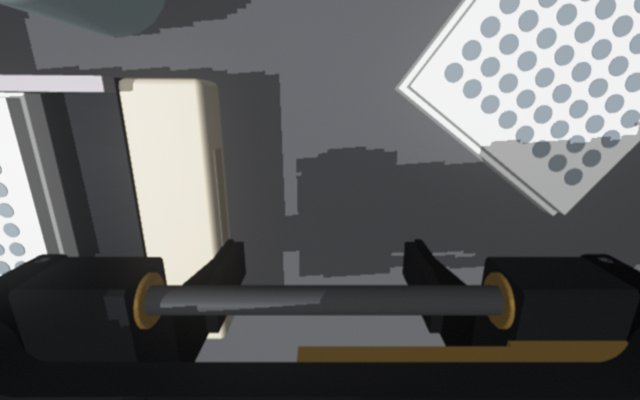

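View pics/s10.png

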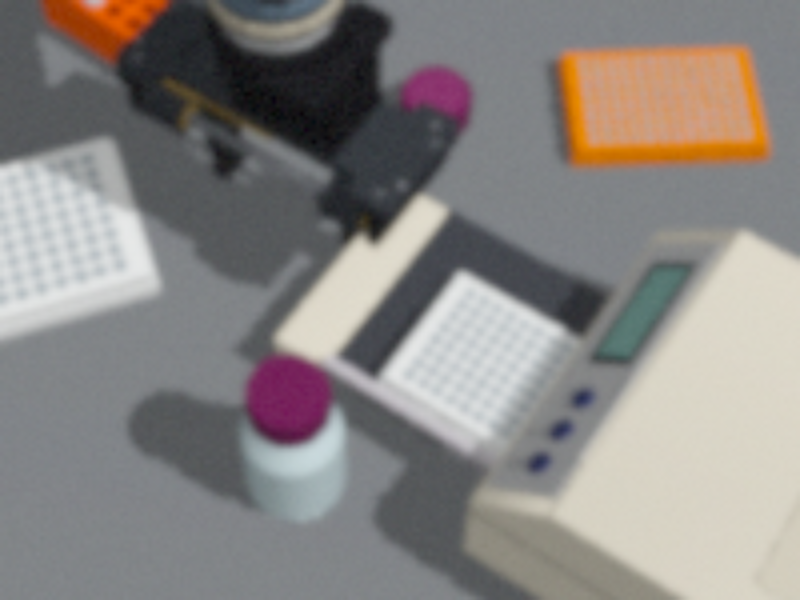

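Plate and tray move together into the slot: the bar–plate gap is unchanged and the bottle and cap are untouched. I continue.

Emit:
arm_command:
  commands:
    - {"translation": [0, -0.04, 0], "dr": [0, 0, 0], "jaw": 0}
    - {"translation": [0, -0.08, 0], "dr": [0, 0, 0], "jaw": 0}
    - {"translation": [0, -0.12, 0], "dr": [0, 0, 0], "jaw": 0}
    - {"translation": [0, -0.16, 0], "dr": [0, 0, 0], "jaw": 0}
    - {"translation": [0, -0.16, 0], "dr": [0, 0, 0], "jaw": 0}
    - {"translation": [0, -0.16, 0], "dr": [0, 0, 0], "jaw": 0}
    - {"translation": [0, -0.16, 0], "dr": [0, 0, 0], "jaw": 0}
    - {"translation": [0, -0.16, 0], "dr": [0, 0, 0], "jaw": 0}
    - {"translation": [0, -0.16, 0], "dr": [0, 0, 0], "jaw": 0}
    - {"translation": [0, -0.16, 0], "dr": [0, 0, 0], "jaw": 0}
    - {"translation": [0, -0.16, 0], "dr": [0, 0, 0], "jaw": 0}
    - {"translation": [0, -0.16, 0], "dr": [0, 0, 0], "jaw": 0}

```text
time_s: 16.28
position: [0.5459, 0.0264, 0.0294]
tcp_rot: [[1.0, -0.006, 0.001], [-0.006, -1.0, -0.002], [0.001, 0.002, -1.0]]
force: [-1.0, -5.6, -0.9]
opening: 1.0
```

Emit:
arm_command:
  commands:
    - {"translation": [0, -0.16, 0], "dr": [0, 0, 0], "jaw": 0}
    - {"translation": [0, -0.16, 0], "dr": [0, 0, 0], "jaw": 0}
    - {"translation": [0, -0.16, 0], "dr": [0, 0, 0], "jaw": 0}
    - {"translation": [0, -0.16, 0], "dr": [0, 0, 0], "jaw": 0}
    - {"translation": [0, -0.16, 0], "dr": [0, 0, 0], "jaw": 0}
    - {"translation": [0, -0.16, 0], "dr": [0, 0, 0], "jaw": 0}
    - {"translation": [0, -0.16, 0], "dr": [0, 0, 0], "jaw": 0}
    - {"translation": [0, -0.16, 0], "dr": [0, 0, 0], "jaw": 0}
    - {"translation": [0, -0.16, 0], "dr": [0, 0, 0], "jaw": 0}
    - {"translation": [0, -0.12, 0], "dr": [0, 0, 0], "jaw": 0}
    - {"translation": [0, -0.08, 0], "dr": [0, 0, 0], "jaw": 0}
    - {"translation": [0, -0.04, 0], "dr": [0, 0, 0], "jaw": 0}

```text
time_s: 17.28
position: [0.5464, 0.0685, 0.0294]
tcp_rot: [[1.0, -0.006, 0.001], [-0.006, -1.0, -0.002], [0.001, 0.002, -1.0]]
force: [0.9, -5.4, -0.4]
opening: 1.0
```

```bash
python3 snap.py w11;python3 - <<'E'
from h import *
p,d=capture("scene"); cv2.imwrite("pics/s11.png",cv2.resize(p[150:300,220:420],None,fx=4,fy=4)[:,:,::-1])
E
```

```text
17.3333 [0.5464 0.0687 0.0294] [ 0.9  -5.14 -0.83] -0.33
```

View pics/w11.png

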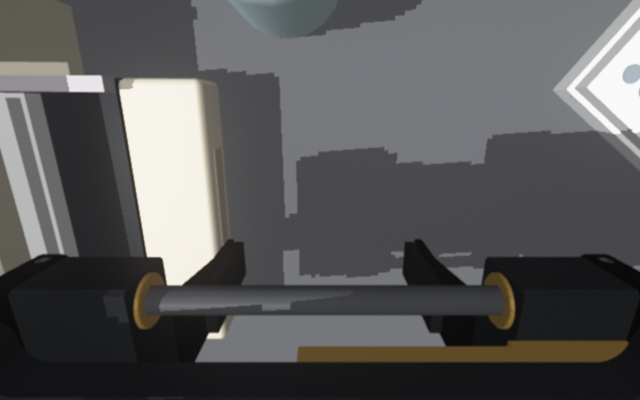

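View pics/s11.png

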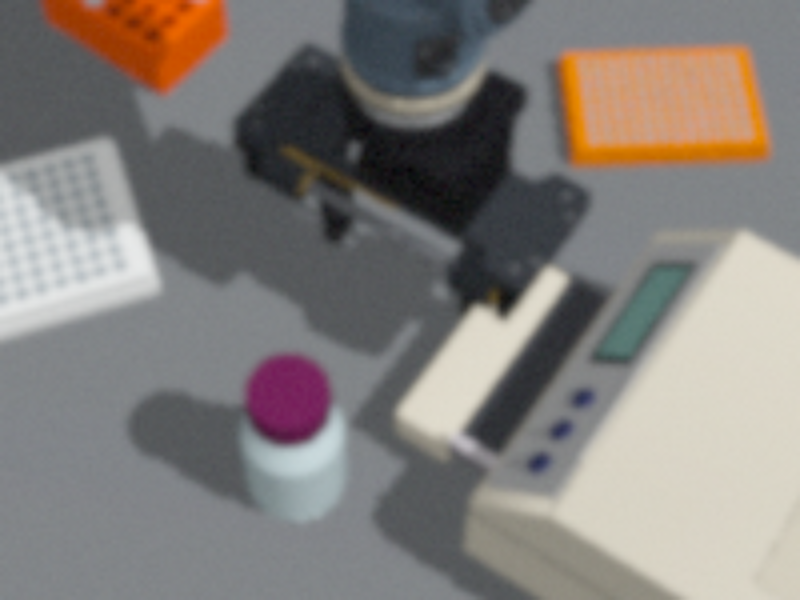

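The gap between plate and bar is the same as before (plate front edge col ≈70, bar inner edge col ≈135 in row 250). About 36 mm remain.

Emit:
arm_command:
  commands:
    - {"translation": [0, -0.04, 0], "dr": [0, 0, 0], "jaw": 0}
    - {"translation": [0, -0.08, 0], "dr": [0, 0, 0], "jaw": 0}
    - {"translation": [0, -0.12, 0], "dr": [0, 0, 0], "jaw": 0}
    - {"translation": [0, -0.16, 0], "dr": [0, 0, 0], "jaw": 0}
    - {"translation": [0, -0.16, 0], "dr": [0, 0, 0], "jaw": 0}
    - {"translation": [0, -0.16, 0], "dr": [0, 0, 0], "jaw": 0}
    - {"translation": [0, -0.12, 0], "dr": [0, 0, 0], "jaw": 0}
    - {"translation": [0, -0.12, 0], "dr": [0, 0, 0], "jaw": 0}
    - {"translation": [0, -0.08, 0], "dr": [0, 0, 0], "jaw": 0}
    - {"translation": [0, -0.08, 0], "dr": [0, 0, 0], "jaw": 0}
    - {"translation": [0, -0.08, 0], "dr": [0, 0, 0], "jaw": 0}
    - {"translation": [0, -0.04, 0], "dr": [0, 0, 0], "jaw": 0}

```text
time_s: 18.38
position: [0.5468, 0.0996, 0.0294]
tcp_rot: [[1.0, -0.006, 0.002], [-0.006, -1.0, -0.001], [0.002, 0.001, -1.0]]
force: [1.6, -6.1, -1.4]
opening: 1.001
```

Emit:
arm_command:
  commands:
    - {"translation": [0, -0.06, 0], "dr": [0, 0, 0], "jaw": 0}
    - {"translation": [0, -0.06, 0], "dr": [0, 0, 0], "jaw": 0}
    - {"translation": [0, -0.06, 0], "dr": [0, 0, 0], "jaw": 0}

```text
time_s: 18.63
position: [0.5469, 0.1027, 0.0295]
tcp_rot: [[1.0, -0.004, 0.002], [-0.004, -1.0, -0.004], [0.002, 0.004, -1.0]]
force: [0.4, -16.3, 0.9]
opening: 0.999
```

Emit:
arm_command:
  commands:
    - {"translation": [0, -0.06, 0], "dr": [0, 0, 0], "jaw": 0}
    - {"translation": [0, -0.06, 0], "dr": [0, 0, 0], "jaw": 0}

```text
time_s: 18.8
position: [0.547, 0.1029, 0.0297]
tcp_rot: [[1.0, -0.002, 0.001], [-0.002, -1.0, -0.008], [0.001, 0.008, -1.0]]
force: [0.7, -28.4, 3.9]
opening: 0.998
```

Force rises sharply with no motion: the end stop, at y 0.103 (about 0.105 expected). I back off and check that it was the tray and not the hand on the reader.

Emit:
arm_command:
  commands:
    - {"translation": [0, 0.2, 0], "dr": [0, 0, 0], "jaw": 0}
    - {"translation": [0, 0.4, 0], "dr": [0, 0, 0], "jaw": 0}
    - {"translation": [0, 0.6, 0], "dr": [0, 0, 0], "jaw": 0}
    - {"translation": [0, 0.6, -0.6], "dr": [0, 0, 0], "jaw": 0}
    - {"translation": [0, 0.6, -0.8], "dr": [0, 0, 0], "jaw": 0}
    - {"translation": [0, 0, -0.8], "dr": [0, 0, 0], "jaw": 0}
    - {"translation": [0, 0, -0.8], "dr": [0, 0, 0], "jaw": 0}
    - {"translation": [0, 0, -0.8], "dr": [0, 0, 0], "jaw": 0}
    - {"translation": [0, 0, 0], "dr": [0, 0, 0], "jaw": 0}
    - {"translation": [0, 0, 0], "dr": [0, 0, 0], "jaw": 0}

```text
time_s: 19.63
position: [0.546, 0.0482, 0.1252]
tcp_rot: [[1.0, -0.006, 0.002], [-0.006, -1.0, 0.0], [0.002, -0.0, -1.0]]
force: [-0.8, 0.2, -0.7]
opening: 1.001
```

```bash
python3 snap.py w12;python3 - <<'E'
from h import *
p,d=capture("scene"); cv2.imwrite("pics/s12.png",cv2.resize(p[150:300,220:420],None,fx=4,fy=4)[:,:,::-1])
p,d=capture("top"); cv2.imwrite("pics/t12.png",cv2.resize(p[120:260,160:420],None,fx=3,fy=3,interpolation=cv2.INTER_CUBIC)[:,:,::-1])
E
```

```text
19.6833 [0.5451 0.0483 0.1242] [ 0.05  0.09 -0.19] -0.37
```

View pics/w12.png

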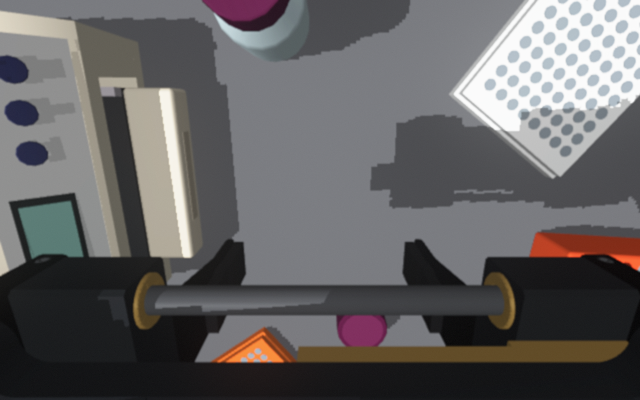

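View pics/s12.png

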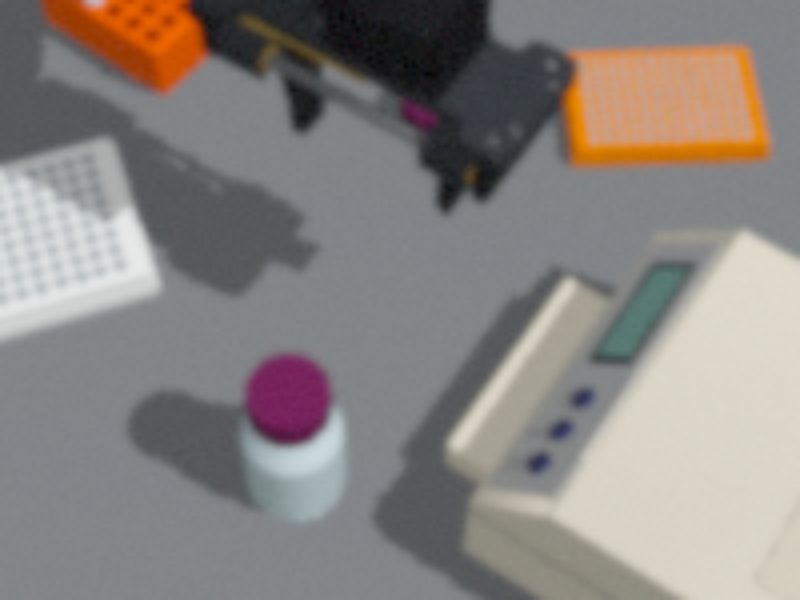

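View pics/t12.png

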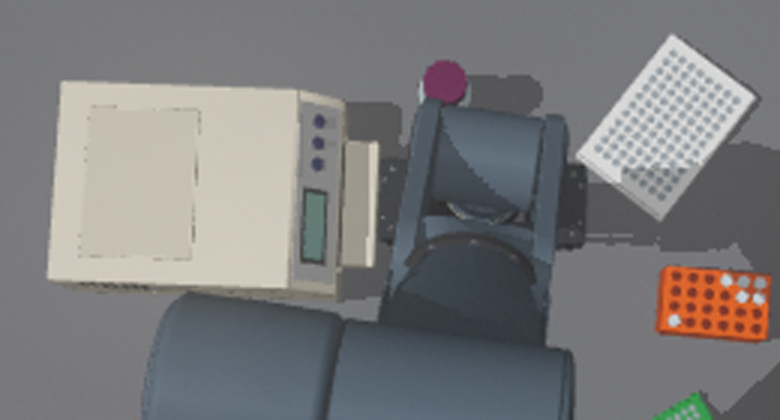

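The tray looks home, but I want a number. I'll raise the hand and look straight down on the bar and reader front.

Emit:
arm_command:
  commands:
    - {"translation": [0, 0, -0.8], "dr": [0, 0, 0], "jaw": 0}
    - {"translation": [0, 0, -0.8], "dr": [0, 0, 0], "jaw": 0}
    - {"translation": [0, 0, -0.8], "dr": [0, 0, 0], "jaw": 0}
    - {"translation": [0, 0, -0.6], "dr": [0, 0, 0], "jaw": 0}
    - {"translation": [-0.2, -0.9, 0], "dr": [0, 0, 0], "jaw": 0}
    - {"translation": [-0.4, -0.9, 0], "dr": [0, 0, 0], "jaw": 0}
    - {"translation": [-0.4, -0.9, 0], "dr": [0, 0, 0], "jaw": 0}
    - {"translation": [-0.4, -0.9, 0], "dr": [0, 0, 0], "jaw": 0}
    - {"translation": [-0.4, -0.6, 0], "dr": [0, 0, 0], "jaw": 0}
    - {"translation": [0, 0, 0], "dr": [0, 0, 0], "jaw": 0}
    - {"translation": [0, 0, 0], "dr": [0, 0, 0], "jaw": 0}
    - {"translation": [0, 0, 0], "dr": [0, 0, 0], "jaw": 0}

```text
time_s: 20.78
position: [0.5013, 0.1531, 0.1986]
tcp_rot: [[1.0, -0.006, -0.001], [-0.006, -1.0, -0.0], [-0.001, 0.0, -1.0]]
force: [-0.7, -0.3, 0.0]
opening: 0.999
```

```bash
python3 snap.py w13;python3 - <<'E'
from h import *
a=np.load("w13.npz")["p"][0:240,180:480]
cv2.imwrite("pics/w13c.png",cv2.resize(a,None,fx=2.5,fy=2.5,interpolation=cv2.INTER_CUBIC)[:,:,::-1])
E
```

```text
20.8333 [0.5016 0.1528 0.1988] [ 0.38 -0.79  0.39] -0.39
```

View pics/w13.png

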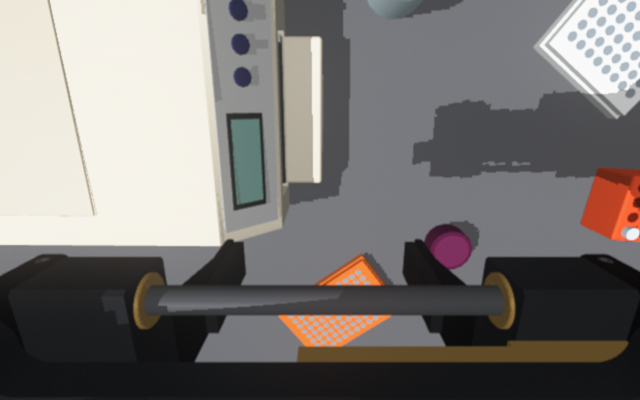

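View pics/w13c.png

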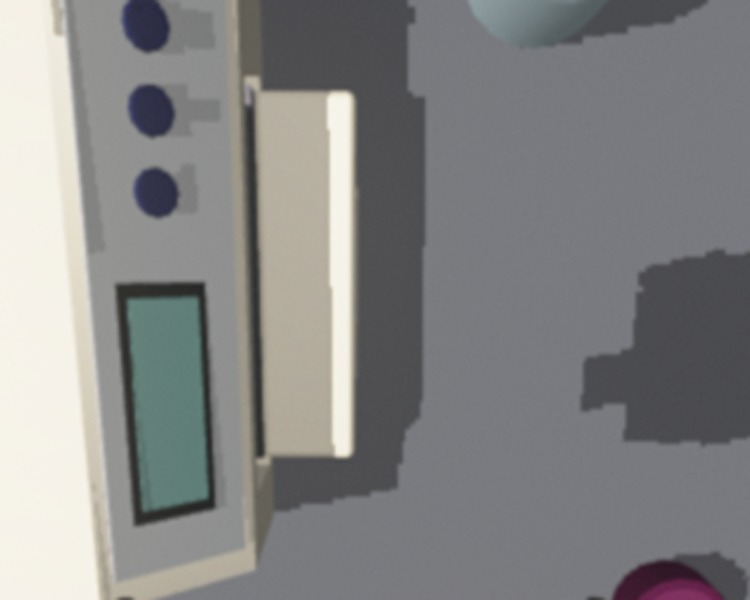

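Run:
```python
from h import *
T=np.load("w13.npz")["T"]
def r(c,z): return ray("wrist",np.array(c)/2.5+[180,0],z,T=T)[:,:2]
bo=r([(355,100),(353,450)],.038); bi=r([(259,100),(265,450)],.038)
e72=r([(240,100),(253,450)],.072); eb=r([(256,565),(273,510)],.0); print("c72",r([(254,570)],.072),"base",r([(275,508)],0.))
# upright front top edge vs slot top edge (z .060)
e60=r([(247,100),(257,450)],.060)
for n,a in zip(("bar out","bar in","front@72","front@60"),(bo,bi,e72,e60)): print(n,a.round(4).tolist())
```

```text
c72 [[0.47176066 0.19233068]] base [[0.4735262  0.19158612]]
bar out [[0.6351, 0.1539], [0.5092, 0.1556]]
bar in [[0.6353, 0.1877], [0.5094, 0.1905]]
front@72 [[0.6297, 0.1899], [0.5173, 0.1907]]
front@60 [[0.6317, 0.1891], [0.5145, 0.1908]]
```

Bar face is at y≈0.155 and the reader front at ≈0.1905, so 35.5 mm proud (36 expected home). The reader slope at body height is at y≈0.213, beyond the hand's reach of 0.198, so the stop felt was the tray's. Last check: the plate–bar gap in the last view where the plate showed.

Run:
```python
from h import *
o=[]
for n in("w10","w11"):
    a=np.load(n+".npz")["p"][70:260,0:240]; o.append(cv2.resize(a,None,fx=1.66,fy=3,interpolation=cv2.INTER_CUBIC))
cv2.imwrite("pics/gap.png",np.hstack(o)[:,:,::-1])
```

```text
(no output)
```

View pics/gap.png

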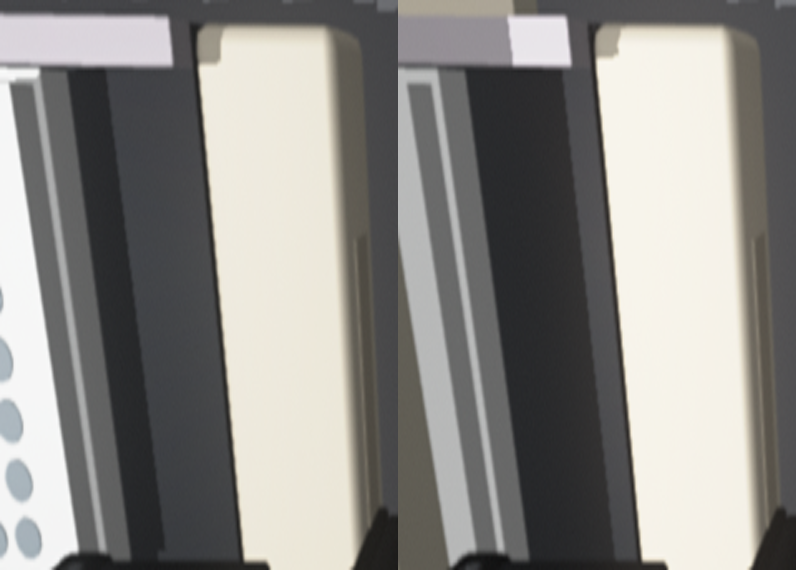

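The plate–bar gap is identical in both views (plate foot col 131 / 129, bar col 242 / 241), so the plate stayed seated. The arm is clear, so I hand in.

```bash
python3 -c "
from rig import *
print(hand_in()); print(read_state()['time_s'])"
```

```text
the job is handed in; nothing more can be done
None
the job is handed in; nothing more can be done
```

The job is handed in: the plate was seated in the tray corner and the tray pushed home into the reader, at about 21 s of the 64 s allowed. No verdict was reported.

- **Seating:** I pushed the small white plate with both open fingertips until it met the fence. With the fingers closed I then slid it along to the back stop, feeling about 6 N as the tray just began to yield. Before the tray push, the plate's front edge was about 32 mm from the bar (32.2 mm expected) and its angle matched the tray within 0.3°. It was about 1 mm or less from the fence by camera. That check first read about 2 mm off, because I had taken the skirt edge for the top edge; I corrected this by estimate and did not remeasure.
- **Tray:** I pushed the front bar home with a slow ramp. It moved at about 6 N, then met a hard stop at 28 N. The bar then stood about 35.5 mm proud of the reader (36 mm means fully home), within the roughly 2 mm camera accuracy.
- **Bystanders:** The bottle, rack and cap looked undisturbed in the later views. I judged that by eye and did not measure their positions again.
- **Not checked directly:** With the tray home, the plate is out of sight in the slot. My evidence that it stayed seated is that the gap between plate and bar was unchanged in the last picture where it showed, with about 36 mm of travel left.

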